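# Dress the sweet shop counter: jars level on their pedestals

### The arm

A 6-joint arm with a two-finger parallel gripper is mounted at the origin on the work surface. World frame = base frame: x ahead of the robot, y to its left, z up, the work surface at z = 0. Lengths are in mm, angles in rad, forces in N, time in s.
With the tool pointing down it reaches from about 300 to 875 mm from the base axis. Payload 6.4 kg.
Tool frame: the origin (TCP) lies on the centre line of the jaws, within the pads' length; the fingertips stand env.tcp_to_tips ahead of it and the grasp point (between the pads) is the TCP (env.tcp_to_tips is the distance from the TCP to the fingertips, in mm); x points along the fingers, z is the direction in which the jaws open and shut, and the axes are right-handed (so a half turn about x gives the same grasp; the last joint's range is limited). The gripper opens to 85 mm and grips with 20 to 120 N. Pads are 22 mm wide; open, the fingers measure 114 mm over their backs; the gripper's body (76 mm by 85 mm) begins 54 mm behind the grasp point. The pads swing forward as they close: fully open they stand 13 mm farther back than shut.
Start: joints at [1.113, 0.181, 1.607, -0, 1.354, -0.206], TCP at [143.247, 556.886, 250.288] pointing down, gripper open.
Joint ranges: [-2.99, 2.99], [-0.89, 2.07], [0.3, 2.58], [-1.14, 4.28], [0, 2.63], [-3.12, 3.12]. Speed limits (rad/s): [2.57, 2.57, 3.01, 3.14, 3.14, 3.14].

### API

Orientations are given as a rotation vector (axis times angle).
In Python, from rig import env gives the robot as it stands.
- The arm moves only by the tool send_rows, never from a script. Its argument "deltas" is a list of rows, each an object with "angular": the turn, a rotation vector about the tool's x, y, z in degrees, a list of three; "delta_pos": the shift along the tool's x, y, z in m, a list of three; "claw": the opening, from -1 (shut) to 1 (fully open). A call has 1 to 20 rows; each row shifts and turns the commanded pose from where the row before left it, along the tool's axes as they then stand; what a row does not reach is not made up. A row lasts 1/10 s, in which the tool goes at most 50 mm and 8.59 degrees, less where a joint would pass 70% of its speed; a pose out of reach is approached as far as the arm can. A call is refused whole if a number of a shift passes 0.05 or a number of a turn 8.59, either way. A call with a gripper value outside its range is refused whole. The fingers move at their own pace and stop on an object; "newtons" is the grip in N (left out, the last holds). Time passes only in rows, so rows that do not move let the fingers close. It gives the time, the measured TCP pose, the force and the opening at its end, in the units of the state.
- env.get_obs(): the state, without advancing time (a new reading comes with each control period).
- env.camera(name): name is "scene" or "top" or "wrist"; returns a dict with "img" (480x640x3 uint8, blue, green, red), "range_z" (480x640 float32, mm along the optical axis (not along the pixel's ray), 0 where there is no reading), "fov_y" (degrees; the focal length in pixels is half the picture's height over the tangent of half this angle, whatever the lens; pixels are square), "cx", "cy" (the principal point, pixels), "position" and "attitude" of the camera in the world; the wrist camera has in their place "mount" (4x4, takes a point from camera to tool coordinates, whose origin is the TCP and whose axes are the tool frame's). Camera axes: x right, y down, z forward; pixel columns grow to the right and rows downward; lengths in mm; the calibration is good to about 2 mm. A picture is of the moment at which its call begins: read the wrist's pose just before it.
- env.hand_in(): hands the job in, once; it reports no verdict.
The state is a dict: "time_s": time; "qpos": joint angles; "qd": joint speeds; "joint_torque": joint torques, N m; "ee_pos": TCP position; "eef_rot": TCP orientation; "contact_force": force on the tool from outside, world axes, zero at the start; "torque": the same for the moment, N m; "finger_gap": finger opening in mm.
Only numpy, scipy, OpenCV 4.12 (cv2) and the standard library are available. Lean on these libraries where they do the work, as an engineer would, in place of code of your own. Each camera call takes 0.05 s, during which the arm holds its last target.

### The job

Dress the sweet shop counter: stand the four round jars of mints on the four white pedestals, one in the middle of each, so that all four lids end up level: the tallest jar on the lowest pedestal, the second-tallest on the second-lowest, and so on to the shortest jar on the highest. They are glass, so keep them upright and set each one down gently; leave the two square jars where they stand.

Things in the scene. Friction and masses are not known exactly. Their poses are not given: they have to be found in the camera images.
- jar_shortest: the shortest of four round glass jars of white mints with a red metal lid: a plain upright closed cylinder, 64 mm in diameter and 60 mm tall over its lid (the lid is the top 18 mm, same diameter as the glass, so it can be gripped there), 0.15 to 0.4 kg. Loose. Origin: centre of its underside; z up along its axis.
- jar_short: the second-shortest of four round glass jars of white mints with a red metal lid: a plain upright closed cylinder, 60 mm in diameter and 85 mm tall over its lid (the lid is the top 18 mm, same diameter as the glass, so it can be gripped there), 0.15 to 0.4 kg. Loose. Origin: centre of its underside; z up along its axis.
- jar_tall: the second-tallest of four round glass jars of white mints with a red metal lid: a plain upright closed cylinder, 56 mm in diameter and 110 mm tall over its lid (the lid is the top 18 mm, same diameter as the glass, so it can be gripped there), 0.15 to 0.4 kg. Loose. Origin: centre of its underside; z up along its axis.
- jar_tallest: the tallest of four round glass jars of white mints with a red metal lid: a plain upright closed cylinder, 52 mm in diameter and 135 mm tall over its lid (the lid is the top 18 mm, same diameter as the glass, so it can be gripped there), 0.15 to 0.4 kg. Loose. Origin: centre of its underside; z up along its axis.
- stand_highest: the highest of four white ceramic pedestals, fixed to the counter: a flat round plate 96 mm in diameter and 10 mm thick on a stem and foot, its flat top (no rim) 100 mm above the counter. Origin: centre of the foot's underside, on the counter; z up, so the middle of the top lies 100 mm straight above the origin.
- stand_high: the second-highest of four white ceramic pedestals, fixed to the counter: a flat round plate 96 mm in diameter and 10 mm thick on a stem and foot, its flat top (no rim) 75 mm above the counter. Origin: centre of the foot's underside, on the counter; z up, so the middle of the top lies 75 mm straight above the origin.
- stand_low: the second-lowest of four white ceramic pedestals, fixed to the counter: a flat round plate 96 mm in diameter and 10 mm thick on a stem and foot, its flat top (no rim) 50 mm above the counter. Origin: centre of the foot's underside, on the counter; z up, so the middle of the top lies 50 mm straight above the origin.
- stand_lowest: the lowest of four white ceramic pedestals, fixed to the counter: a flat round plate 96 mm in diameter and 10 mm thick on a stem and foot, its flat top (no rim) 25 mm above the counter. Origin: centre of the foot's underside, on the counter; z up, so the middle of the top lies 25 mm straight above the origin.
- square_low: a square glass jar of white mints with a square red metal lid, 56 x 56 mm and 72 mm tall, loose, not to be moved. Origin: centre of its underside; x and y along its sides, z up.
- square_high: a square glass jar of white mints with a square red metal lid, 56 x 56 mm and 100 mm tall, loose, not to be moved. Origin: centre of its underside; x and y along its sides, z up.

How it is judged (in metres and radians):
At the end, for the whole second after the job is handed in: Each round jar stands upright (0.08 rad) and at rest on its pedestal (tallest on lowest ... shortest on highest), axis within 15 mm of the pedestal's, underside within 4 mm of its top, released; both square jars upright within 20 mm of where they began (horizontal distance between jar_shortest and stand_highest below 0.015 m and z of jar_shortest in the frame of stand_highest between 0.096 and 0.104 m and angle between each of jar_shortest, jar_short, jar_tall, jar_tallest, square_low, square_high's own z axis and vertical below 0.08 rad and linear speed of each of jar_shortest, jar_short, jar_tall, jar_tallest below 0.02 m/s and angular speed of each of jar_shortest, jar_short, jar_tall, jar_tallest below 0.2 rad/s and contact force between each of jar_shortest, jar_short, jar_tall, jar_tallest and the fingers below 0.1 N and horizontal distance between jar_short and stand_high below 0.015 m and z of jar_short in the frame of stand_high between 0.071 and 0.079 m and horizontal distance between jar_tall and stand_low below 0.015 m and z of jar_tall in the frame of stand_low between 0.046 and 0.054 m and horizontal distance between jar_tallest and stand_lowest below 0.015 m and z of jar_tallest in the frame of stand_lowest between 0.021 and 0.029 m and distance of each of square_low, square_high from where it was at the start of the episode below 0.02 m); the robot touches nothing.
It fails at once if a square jar is shifted by more than 20 mm or tipped (distance of any of square_low, square_high from where it was at the start of the episode above 0.02 m or angle between any of square_low, square_high's own z axis and vertical above 0.3 rad).
It fails at once if a round jar is tipped over (more than 35 degrees) (angle between any of jar_shortest, jar_short, jar_tall, jar_tallest's own z axis and vertical above 0.61 rad).
It fails at once if a round jar is pressed or slammed onto a pedestal with more than 90 N (contact force between any of jar_shortest, jar_short, jar_tall, jar_tallest and stand_highest above 90 N or contact force between any of jar_shortest, jar_short, jar_tall, jar_tallest and stand_high above 90 N or contact force between any of jar_shortest, jar_short, jar_tall, jar_tallest and stand_low above 90 N or contact force between any of jar_shortest, jar_short, jar_tall, jar_tallest and stand_lowest above 90 N).
It fails at once if a round jar is dropped (falls or flies free of the fingers at more than 0.6 m/s, a fall of about 18 mm) ((linear speed of jar_shortest above 0.6 m/s and contact force between jar_shortest and the fingers below 0.05 N) or (linear speed of jar_short above 0.6 m/s and contact force between jar_short and the fingers below 0.05 N) or (linear speed of jar_tall above 0.6 m/s and contact force between jar_tall and the fingers below 0.05 N) or (linear speed of jar_tallest above 0.6 m/s and contact force between jar_tallest and the fingers below 0.05 N)).
It also fails if it takes over 112 s, if anything falls off the work surface, if the arm or the gripper's body presses on something with over 40 N, if the wrist force passes 120 N, or if a joint passes its speed limit or range.

## Working session

There is one attempt and no reset: what is moved stays moved. The work goes in short steps, Python scripts to look and compute and a tool call to move; the robot and the scene stay as the last step left them, time stands still between calls to the robot, and variables do not carry over. Pictures are saved under pics/ and viewed, and the job is handed in when it is done.

Besides the shell and the picture viewer there is one more tool, called after ">>>" in YAML: its name, and indented under it one key for each argument. send_rows: Moves the arm, as the interface text tells. Its arguments: {"type":"object","properties":{"deltas":{"type":"array"},"newtons":{"type":"number"}},"required":["deltas"]}

```bash
ls; mkdir -p pics; python3 - <<'E'
from rig import env
import cv2,numpy as np
o=env.get_obs(); print(o); print(env.tcp_to_tips)
for n in ["scene","top","wrist"]:
    c=env.camera(n); cv2.imwrite(f"pics/a_{n}.png",c["img"]); print(n,{k:v for k,v in c.items() if k not in("img","range_z")})
    np.savez(f"/tmp/a_{n}.npz",**{k:np.array(v) for k,v in c.items()})
E
```

```text
pics
{'time_s': 0.0, 'qpos': array([ 1.11271439e+00,  1.81549711e-01,  1.60798244e+00,  8.88588255e-06,
        1.35374196e+00, -2.06263518e-01]), 'qd': array([ 3.23680890e-04, -7.62292984e-04, -4.77804368e-05,  2.80586419e-04,
       -8.97358552e-04, -1.30999261e-03]), 'joint_torque': array([ 1.35653201e-03, -4.44863856e+01, -3.51343954e+01, -5.44525210e-05,
        8.95935693e-03, -4.32605350e-05]), 'ee_pos': array([143.00866405, 556.4258085 , 249.39157142]), 'eef_rot': array([-1.02255053,  1.31941558,  1.02133554]), 'contact_force': array([-0.67378509, -0.2993284 , -1.42354289]), 'torque': array([-0.00924299, -0.00072623, -0.00395072]), 'finger_gap': 85.665831777482}
19.0
scene {'fov_y': 54.69965400756332, 'cx': 314.01396828522047, 'cy': 237.13139618952616, 'position': array([1047.44640586,  203.41961511,  918.62732126]), 'attitude': array([-1.51393883, -2.27228077,  0.66906705])}
top {'fov_y': 49.00253362391149, 'cx': 321.3953871489437, 'cy': 238.75082992219706, 'position': array([ 323.24403731,   -9.81883002, 1317.87502894]), 'attitude': array([-2.11923018,  2.14637692, -0.13355268])}
wrist {'fov_y': 65.10003623533586, 'cx': 317.8426685524913, 'cy': 243.07983882995492, 'mount': array([[ 1.09305794e-03, -2.86951382e-01,  9.57944523e-01,
        -1.23267607e+02],
       [ 1.06065686e-03, -9.57944224e-01, -2.86952502e-01,
         7.45007359e+01],
       [ 9.99998840e-01,  1.32970614e-03, -7.42731588e-04,
        -6.07463996e-01],
       [ 0.00000000e+00,  0.00000000e+00,  0.00000000e+00,
         1.00000000e+00]])}
```

View pics/a_top.png

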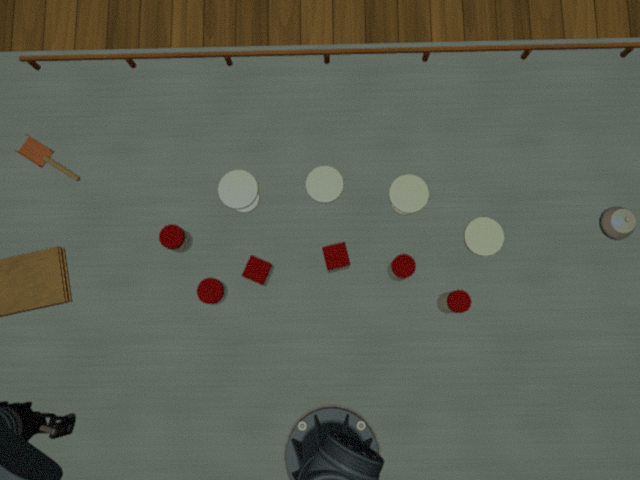

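View pics/a_scene.png

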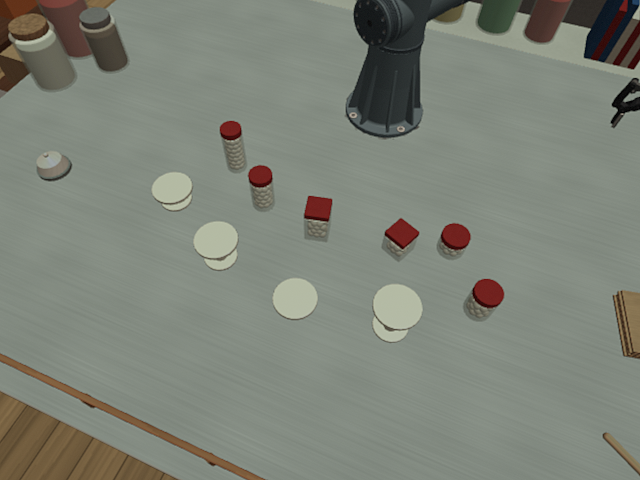

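The top view shows, for the round red lids, (172,237), (211,291), (403,266), (459,301). The square lids are at (257,270) and (336,256), and the white plates at (238,189), (324,184), (409,194), (484,236). Next I'll measure these with depth.

```bash
cat > h.py <<'E'
import cv2,numpy as np
from scipy.spatial.transform import Rotation as R
def cam(n,tag=None):
    if tag: 
        d=np.load(f"/tmp/{tag}_{n}.npz"); return {k:d[k] for k in d}
    from rig import env
    return env.camera(n)
def pose(c):
    if 'mount' in c: raise Exception
    return R.from_rotvec(c['attitude']).as_matrix(), np.array(c['position'])
def f(c): return 240/np.tan(np.radians(float(c['fov_y']))/2)
def at_height(c,u,v,z,RT=None):
    Rm,t=RT or pose(c)
    d=Rm@np.array([(u-c['cx'])/f(c),(v-c['cy'])/f(c),1.])
    return t+d*(z-t[2])/d[2]
def cloud(c,RT=None):
    Rm,t=RT or pose(c)
    v,u=np.mgrid[0:480,0:640]; z=c['range_z'].astype(float)
    P=np.stack([(u-c['cx'])/f(c)*z,(v-c['cy'])/f(c)*z,z],-1)
    return P@Rm.T+t
E
cat > seg.py <<'E'
from h import *
import sys
def run(c,RT=None,show=True,amin=150):
    W=cloud(c,RT); hsv=cv2.cvtColor(c['img'],cv2.COLOR_BGR2HSV)
    ok=(c['range_z']>0)
    red=((hsv[...,0]<8)|(hsv[...,0]>172))&(hsv[...,1]>180)&(hsv[...,2]>60)&ok&(W[...,2]>45)
    wh=(c['img'].min(-1)>150)&ok&(W[...,2]>12)
    for nm,m in(("red",red),("white",wh)):
        m=cv2.morphologyEx(m.astype(np.uint8),cv2.MORPH_OPEN,np.ones((3,3)))
        n,l,st,ce=cv2.connectedComponentsWithStats(m)
        for i in range(1,n):
            if st[i,4]<amin: continue
            P=W[l==i]; zt=np.percentile(P[:,2],85); T=P[abs(P[:,2]-zt)<8]
            zm=np.median(T[:,2]); T=P[abs(P[:,2]-zm)<6]
            (cx,cy),r=cv2.minEnclosingCircle(T[:,:2].astype(np.float32))
            rr=cv2.minAreaRect(T[:,:2].astype(np.float32))
            print(nm,"px",ce[i].round(1),"area",st[i,4],"z %.1f"%zm,"mean",T.mean(0)[:2].round(1),"rect",np.round(rr[0],1),np.round(rr[1],1),round(rr[2]))
if __name__=="__main__":
    run(cam("top","a")); print("scene"); run(cam("scene","a"))
E
python3 seg.py
```

```text
red px [171.2 236.2] area 416 z 85.0 mean [520.1 377.4] rect [520.9 378.6] [56.4 53. ] 77
red px [335.8 255.9] area 476 z 99.2 mean [465.7 -14.6] rect [466.1 -14.5] [52.1 52.2] 12
red px [403.  265.8] area 393 z 109.2 mean [ 439.4 -168.4] rect [ 439.5 -168.7] [48.3 50.7] 43
red px [256.6 269.7] area 458 z 71.7 mean [438.4 174.2] rect [439.  174.7] [53.1 50.8] 66
red px [209.8 290.5] area 487 z 59.8 mean [391.1 288.2] rect [391.2 287.8] [59.4 55.3] 90
red px [458.5 301. ] area 383 z 133.8 mean [ 357.  -285.4] rect [ 357.1 -285.1] [45.  47.1] 3
scene
red px [230.4 129. ] area 256 z 133.6 mean [ 358.9 -286.2] rect [ 359.3 -287. ] [52.7 46.2] 51
red px [260.4 174.9] area 348 z 108.7 mean [ 441.5 -168.2] rect [ 440.3 -168.3] [54.6 51.3] 64
red px [318.  207.1] area 483 z 98.7 mean [468.6 -14.8] rect [467.9 -15.2] [56.8 53.6] 12
red px [402.5 232.5] area 490 z 71.0 mean [441.2 176. ] rect [440.3 174.8] [55.7 55.1] 68
red px [455.8 235. ] area 500 z 59.1 mean [392.6 287.7] rect [392.1 287.5] [61.5 60. ] 23
red px [488.4 291.9] area 583 z 84.2 mean [521.6 376.9] rect [521.3 377. ] [55.4 57.9] 64
white px [171.4 187.1] area 904 z 48.8 mean [ 515.  -374.9] rect [ 515.7 -375.7] [94.  90.6] 33
white px [215.3 239.3] area 1208 z 73.8 mean [ 618.4 -193.3] rect [ 617.9 -193.4] [92.8 91.8] 46
white px [294.9 297.9] area 1361 z 24.0 mean [658.   11.1] rect [657.4  10. ] [90.8 91.9] 24
white px [397.6 306.1] area 1666 z 99.1 mean [629.8 216.8] rect [628.7 215.8] [92.8 91.9] 73
```

```bash
cat > st.py <<'E'
from rig import env
import sys,numpy as np
from scipy.spatial.transform import Rotation as R
np.set_printoptions(suppress=True,precision=3)
o=env.get_obs(); M=R.from_rotvec(o['eef_rot']).as_matrix()
print("t",round(o['time_s'],2),"tcp",o['ee_pos'],"F",o['contact_force'],"gap",o['finger_gap']);print(M); print("q",o['qpos'])
if len(sys.argv)>3:
    t=np.array([float(a) for a in sys.argv[1:4]]); print("delta tool (mm)",(M.T@(t-o['ee_pos'])).round(1))
E
python3 st.py 391.5 288 250
```

```text
t 0.15 tcp [143.068 556.511 249.576] F [-0.231 -0.381 -0.704] gap 85.22315851454032
[[-0.001 -0.968  0.249]
 [-0.001  0.249  0.968]
 [-1.     0.    -0.001]]
q [ 1.113  0.181  1.608  0.     1.354 -0.206]
delta tool (mm) [  -0.3 -307.5 -198.1]
```

View pics/a_wrist.png

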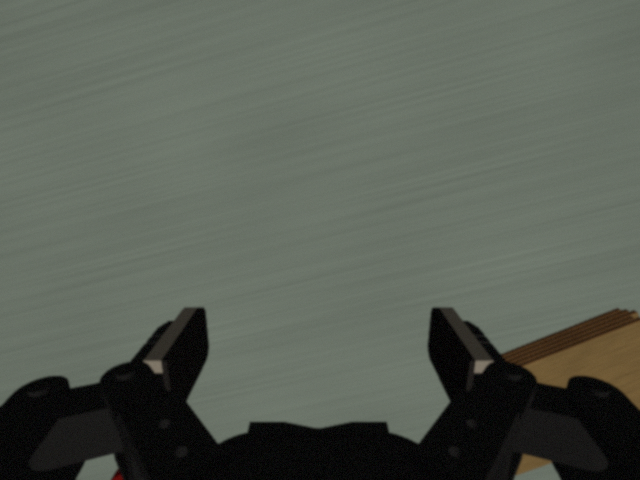

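>>> send_rows:
  deltas:
    - {"angular": [-7.21, 0, 0], "delta_pos": [0, -0.02, -0.02], "claw": 1}
    - {"angular": [-7.21, 0, 0], "delta_pos": [0, -0.02, -0.025], "claw": 1}
    - {"angular": [0, 0, 0], "delta_pos": [0, -0.035, -0.035], "claw": 1}
    - {"angular": [0, 0, 0], "delta_pos": [0, -0.04, -0.04], "claw": 1}
    - {"angular": [0, 0, 0], "delta_pos": [0, -0.04, -0.04], "claw": 1}
    - {"angular": [0, 0, 0], "delta_pos": [0, -0.04, -0.04], "claw": 1}
    - {"angular": [0, 0, 0], "delta_pos": [0, -0.03, -0.04], "claw": 1}
    - {"angular": [0, 0, 0], "delta_pos": [0.02, -0.02, -0.02], "claw": 1}
    - {"angular": [0, 0, 0], "delta_pos": [0.02, 0, 0], "claw": 1}
    - {"angular": [0, 0, 0], "delta_pos": [0, 0, 0], "claw": 1}
    - {"angular": [0, 0, 0], "delta_pos": [0, 0, 0], "claw": 1}
  newtons: 40

```text
time_s: 1.25
ee_pos: [365.0, 304.1, 210.2]
eef_rot: [-1.209, 1.21, 1.21]
contact_force: [-0.4, 0.3, -0.2]
finger_gap: 85.6
```

```bash
cat > wr.py <<'E'
from h import *; from seg import run; from rig import env
import sys
def look(name):
    o=env.get_obs(); c=env.camera("wrist"); cv2.imwrite(f"pics/{name}.png",c["img"])
    T=np.eye(4);T[:3,:3]=R.from_rotvec(o['eef_rot']).as_matrix();T[:3,3]=o['ee_pos']; A=T@c['mount']
    run(c,(A[:3,:3],A[:3,3]),amin=600)
    return c,(A[:3,:3],A[:3,3])
if __name__=="__main__": look(sys.argv[1])
E
python3 st.py 391.5 288 120; python3 wr.py b_w
```

```text
t 1.25 tcp [364.998 304.129 210.236] F [-0.421  0.296 -0.243] gap 85.64029966276239
[[-0.001 -1.     0.   ]
 [-0.     0.     1.   ]
 [-1.     0.001 -0.   ]]
q [ 0.444 -0.004  1.891  0.     1.255 -1.127]
delta tool (mm) [ 90.2 -26.6 -16.1]
red px [296.8 261.1] area 4680 z 59.7 mean [387.  287.4] rect [388.3 287.3] [59.9 61.2] 87
red px [142.4 316.3] area 2716 z 71.8 mean [427.9 168.1] rect [434.1 169.9] [44.3 54.3] 65
red px [408.6 415.3] area 2159 z 84.6 mean [508.4 376.3] rect [507.9 375. ] [46.8 41.8] 61
```

View pics/b_w.png

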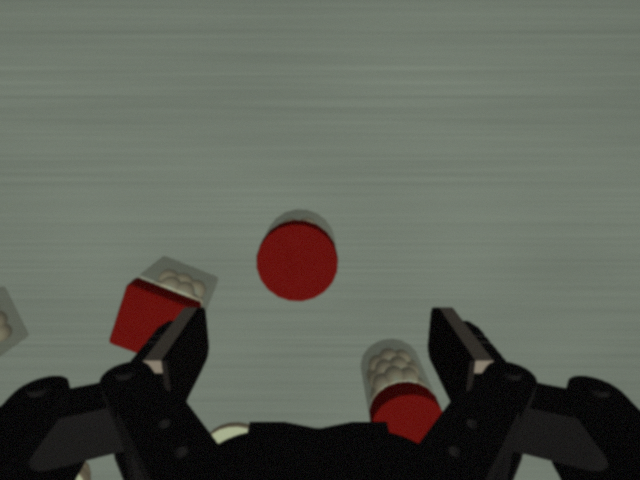

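>>> send_rows:
  deltas:
    - {"angular": [0, 0, 0], "delta_pos": [0.01, -0.0125, -0.0083], "claw": 1}
    - {"angular": [0, 0, 0], "delta_pos": [0.02, -0.0125, -0.0083], "claw": 1}
    - {"angular": [0, 0, 0], "delta_pos": [0.03, 0, 0], "claw": 1}
    - {"angular": [0, 0, 0], "delta_pos": [0.03, 0, 0], "claw": 1}
    - {"angular": [0, 0, 0], "delta_pos": [0.03, 0, 0], "claw": 1}
    - {"angular": [0, 0, 0], "delta_pos": [0.03, 0, 0], "claw": 1}
    - {"angular": [0, 0, 0], "delta_pos": [0.017, 0, 0], "claw": 1}
    - {"angular": [0, 0, 0], "delta_pos": [0.005, 0, 0], "claw": 1}
    - {"angular": [0, 0, 0], "delta_pos": [0, 0, 0], "claw": 1}
    - {"angular": [0, 0, 0], "delta_pos": [0, 0, 0], "claw": 1}

```text
time_s: 2.3
ee_pos: [391.4, 288.0, 39.3]
eef_rot: [-1.21, 1.207, 1.208]
contact_force: [0.4, -0.3, 0.2]
finger_gap: 85.5
```

```bash
python3 st.py 390 288 38; python3 wr.py b_w2
```

```text
t 2.3 tcp [391.408 287.965  39.307] F [ 0.438 -0.278  0.189] gap 85.52285792846845
[[ 0.002 -1.    -0.   ]
 [ 0.001 -0.     1.   ]
 [-1.    -0.002  0.001]]
q [ 0.389  0.297  1.963 -0.     0.879 -1.182]
delta tool (mm) [1.3 1.4 0. ]
red px [316.9 353.2] area 24304 z 59.7 mean [384.  287.4] rect [385.  287.3] [61.9 55.3] 89
```

View pics/b_w2.png

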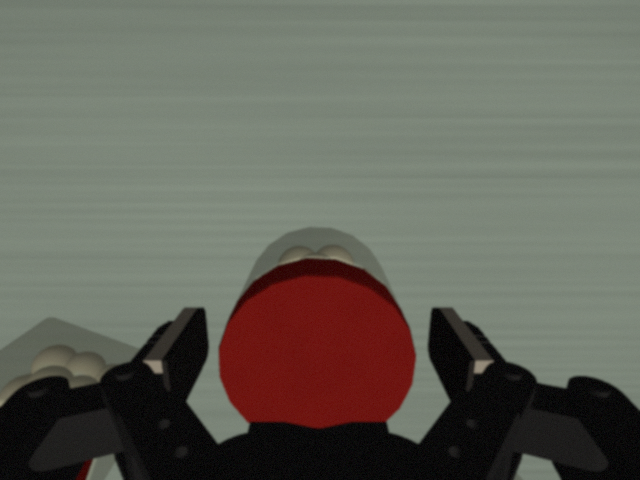

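The lid is centred between the pads (about 317,353) and the jaw centre is roughly 2 mm too far in x. I'll correct that and close.

>>> send_rows:
  deltas:
    - {"angular": [0, 0, 0], "delta_pos": [0, 0.002, 0], "claw": 1}
    - {"angular": [0, 0, 0], "delta_pos": [0, 0, 0], "claw": 0.5}
    - {"angular": [0, 0, 0], "delta_pos": [0, 0, 0], "claw": 0.3}
    - {"angular": [0, 0, 0], "delta_pos": [0, 0, 0], "claw": 0}
    - {"angular": [0, 0, 0], "delta_pos": [0, 0, 0], "claw": -0.5}
    - {"angular": [0, 0, 0], "delta_pos": [0, 0, 0], "claw": -1}
    - {"angular": [0, 0, 0], "delta_pos": [0, 0, 0], "claw": -1}
    - {"angular": [0, 0, 0], "delta_pos": [0, 0, 0], "claw": -1}
    - {"angular": [0, 0, 0], "delta_pos": [0, 0, 0], "claw": -1}
    - {"angular": [0, 0, 0], "delta_pos": [0, 0, 0], "claw": -1}
  newtons: 40

```text
time_s: 3.35
ee_pos: [388.6, 287.7, 39.1]
eef_rot: [-1.209, 1.209, 1.209]
contact_force: [-2.1, -1.2, 6.6]
finger_gap: 63.1
```

```bash
python3 st.py 629 216 260; python3 wr.py b_w3
```

```text
t 3.35 tcp [388.617 287.657  39.118] F [-2.147 -1.226  6.563] gap 63.0558783568174
[[ 0.001 -1.    -0.   ]
 [ 0.    -0.     1.   ]
 [-1.    -0.001  0.   ]]
q [ 0.391  0.294  1.968 -0.     0.879 -1.18 ]
delta tool (mm) [-220.8 -240.5  -71.6]
red px [318.2 358.3] area 23191 z 59.7 mean [382.9 287.5] rect [383.4 287.5] [63.5 52. ] 90
```

>>> send_rows:
  deltas:
    - {"angular": [0, 0, 0], "delta_pos": [-0.01, 0, 0], "claw": -1}
    - {"angular": [0, 0, 0], "delta_pos": [-0.02, 0, 0], "claw": -1}
    - {"angular": [0, 0, 0], "delta_pos": [-0.03, 0, 0], "claw": -1}
    - {"angular": [0, 0, 0], "delta_pos": [-0.04, 0, 0], "claw": -1}
    - {"angular": [0, 0, 0], "delta_pos": [-0.04, 0, 0], "claw": -1}
    - {"angular": [0, 0, 0], "delta_pos": [-0.02, 0, 0], "claw": -1}
    - {"angular": [0, 0, 0], "delta_pos": [0, -0.015, -0.0045], "claw": -1}
    - {"angular": [0, 0, 0], "delta_pos": [0, -0.025, -0.0075], "claw": -1}
    - {"angular": [0, 0, 0], "delta_pos": [0, -0.04, -0.012], "claw": -1}
    - {"angular": [0, 0, 0], "delta_pos": [0, -0.04, -0.012], "claw": -1}
    - {"angular": [0, 0, 0], "delta_pos": [0, -0.04, -0.012], "claw": -1}
    - {"angular": [0, 0, 0], "delta_pos": [0, -0.04, -0.012], "claw": -1}
    - {"angular": [0, 0, 0], "delta_pos": [0, -0.025, -0.0075], "claw": -1}
    - {"angular": [0, 0, 0], "delta_pos": [0, -0.015, -0.0045], "claw": -1}
    - {"angular": [0, 0, 0], "delta_pos": [0, 0, 0], "claw": -1}
    - {"angular": [0, 0, 0], "delta_pos": [0, 0, 0], "claw": -1}
    - {"angular": [0, 0, 0], "delta_pos": [0, 0, 0], "claw": -1}

```text
time_s: 5.1
ee_pos: [627.2, 215.7, 197.3]
eef_rot: [-1.209, 1.211, 1.211]
contact_force: [-0.3, 0.5, -1.4]
finger_gap: 63.0
```

```bash
python3 st.py 629 216 142; python3 wr.py b_w4
```

```text
t 5.1 tcp [627.24  215.67  197.293] F [-0.272  0.474 -1.446] gap 63.02969970039615
[[-0.002 -1.    -0.   ]
 [-0.    -0.     1.   ]
 [-1.     0.002 -0.   ]]
q [ 0.153  0.42   1.414  0.     1.31  -1.419]
delta tool (mm) [55.3 -1.9  0.3]
red px [594.3  68.2] area 8298 z 84.5 mean [518.1 374.2] rect [519.  373.4] [57.2 54.3] 12
red px [318.2 358.4] area 23072 z 217.8 mean [621.7 215.5] rect [622.2 215.9] [63.3 52.1] 88
white px [318.5 221.9] area 7464 z 99.7 mean [605.4 215.7] rect [611.2 215.7] [92.9 60.1] 90
white px [ 74.3 257.7] area 8284 z 25.0 mean [654.2  12.8] rect [656.2  12.2] [91.2 88.2] 4
```

View pics/b_w4.png

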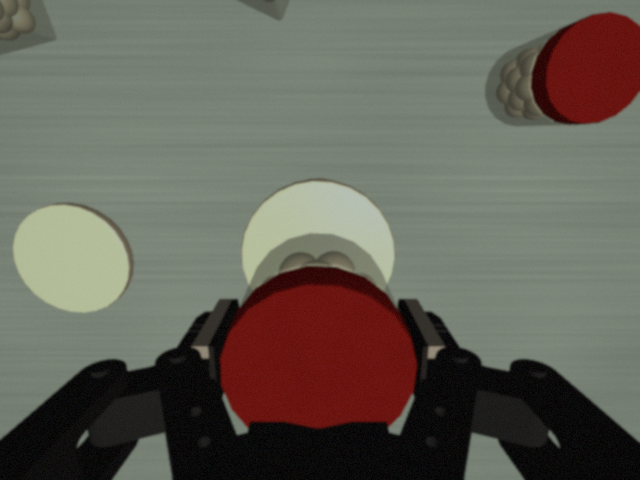

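The jar, with its lid at (318,358), lines up with the plate at (318,222) to about 1 mm. Lowering.

>>> send_rows:
  deltas:
    - {"angular": [0, 0, 0], "delta_pos": [0.01, -0.001, 0], "claw": -1}
    - {"angular": [0, 0, 0], "delta_pos": [0.02, 0, 0], "claw": -1}
    - {"angular": [0, 0, 0], "delta_pos": [0.014, 0, 0], "claw": -1}
    - {"angular": [0, 0, 0], "delta_pos": [0.006, 0, 0], "claw": -1}
    - {"angular": [0, 0, 0], "delta_pos": [0.003, 0, 0], "claw": -1}
    - {"angular": [0, 0, 0], "delta_pos": [0.001, 0, 0], "claw": -1}
    - {"angular": [0, 0, 0], "delta_pos": [0.001, 0, 0], "claw": -1}
    - {"angular": [0, 0, 0], "delta_pos": [0, 0, 0], "claw": -1}
    - {"angular": [0, 0, 0], "delta_pos": [0, 0, 0], "claw": -1}

```text
time_s: 6.05
ee_pos: [629.7, 215.5, 143.9]
eef_rot: [-1.209, 1.208, 1.208]
contact_force: [-0.4, 0.2, -1.9]
finger_gap: 63.5
```

```bash
python3 st.py 629 216 139.1
```

```text
t 6.05 tcp [629.729 215.53  143.909] F [-0.406  0.237 -1.887] gap 63.451037691881766
[[ 0.001 -1.     0.   ]
 [ 0.     0.     1.   ]
 [-1.    -0.001  0.   ]]
q [ 0.152  0.479  1.446  0.     1.216 -1.419]
delta tool (mm) [4.8 0.7 0.5]
```

>>> send_rows:
  deltas:
    - {"angular": [0, 0, 0], "delta_pos": [0.001, 0, 0], "claw": -1}
    - {"angular": [0, 0, 0], "delta_pos": [0.001, 0, 0], "claw": -1}
    - {"angular": [0, 0, 0], "delta_pos": [0.001, 0, 0], "claw": -1}
    - {"angular": [0, 0, 0], "delta_pos": [0, 0, 0], "claw": -1}

```text
time_s: 6.45
ee_pos: [629.2, 215.5, 140.0]
eef_rot: [-1.209, 1.21, 1.209]
contact_force: [0.1, -0.1, -1.1]
finger_gap: 63.1
```

```bash
python3 st.py 629 216 139.1
```

```text
t 6.45 tcp [629.199 215.463 140.009] F [ 0.07  -0.066 -1.147] gap 63.13623864751912
[[-0. -1.  0.]
 [-0.  0.  1.]
 [-1.  0. -0.]]
q [ 0.152  0.483  1.449 -0.     1.211 -1.419]
delta tool (mm) [0.9 0.2 0.5]
```

>>> send_rows:
  deltas:
    - {"angular": [0, 0, 0], "delta_pos": [0.0007, 0, 0], "claw": -1}
    - {"angular": [0, 0, 0], "delta_pos": [0, 0, 0], "claw": -1}

```text
time_s: 6.65
ee_pos: [629.3, 215.5, 139.5]
eef_rot: [-1.209, 1.209, 1.209]
contact_force: [1.2, -0.1, -1.2]
finger_gap: 63.2
```

>>> send_rows:
  deltas:
    - {"angular": [0, 0, 0], "delta_pos": [0.0007, 0, 0], "claw": -1}
    - {"angular": [0, 0, 0], "delta_pos": [0, 0, 0], "claw": -1}

```text
time_s: 6.85
ee_pos: [629.4, 215.5, 139.2]
eef_rot: [-1.209, 1.209, 1.209]
contact_force: [-1.4, 0.0, 0.8]
finger_gap: 63.2
```

>>> send_rows:
  deltas:
    - {"angular": [0, 0, 0], "delta_pos": [0.0007, 0, 0], "claw": -1}
    - {"angular": [0, 0, 0], "delta_pos": [0, 0, 0], "claw": -1}

```text
time_s: 7.05
ee_pos: [629.4, 215.5, 139.2]
eef_rot: [-1.209, 1.209, 1.209]
contact_force: [-4.1, -0.9, 5.7]
finger_gap: 63.1
```

>>> send_rows:
  deltas:
    - {"angular": [0, 0, 0], "delta_pos": [0, 0, 0], "claw": 0.52}
    - {"angular": [0, 0, 0], "delta_pos": [0, 0, 0], "claw": 0.6}
    - {"angular": [0, 0, 0], "delta_pos": [0, 0, 0], "claw": 0.8}
    - {"angular": [0, 0, 0], "delta_pos": [0, 0, 0], "claw": 1}
    - {"angular": [0, 0, 0], "delta_pos": [0, 0, 0], "claw": 1}
    - {"angular": [0, 0, 0], "delta_pos": [0, 0, 0], "claw": 1}
    - {"angular": [0, 0, 0], "delta_pos": [-0.01, 0, 0], "claw": 1}
    - {"angular": [0, 0, 0], "delta_pos": [-0.02, 0, 0], "claw": 1}
    - {"angular": [0, 0, 0], "delta_pos": [-0.03, 0, 0], "claw": 1}
    - {"angular": [0, 0, 0], "delta_pos": [-0.02, 0, 0], "claw": 1}
    - {"angular": [0, 0, 0], "delta_pos": [-0.01, 0, 0], "claw": 1}
    - {"angular": [0, 0, 0], "delta_pos": [0, 0, 0], "claw": 1}
    - {"angular": [0, 0, 0], "delta_pos": [0, 0, 0], "claw": 1}

```text
time_s: 8.35
ee_pos: [628.9, 215.4, 227.4]
eef_rot: [-1.209, 1.21, 1.21]
contact_force: [0.4, 0.2, -0.6]
finger_gap: 85.3
```

```bash
python3 st.py 521 377.5 200; python3 wr.py b_w5
```

```text
t 8.35 tcp [628.932 215.415 227.434] F [ 0.439  0.192 -0.626] gap 85.27866589095753
[[-0.001 -1.     0.   ]
 [-0.     0.     1.   ]
 [-1.     0.001 -0.   ]]
q [ 0.152  0.396  1.384 -0.     1.363 -1.419]
delta tool (mm) [ 27.5 107.9 162.1]
red px [564.4  72.2] area 6681 z 84.5 mean [517.9 375.2] rect [518.8 375.5] [57.7 58. ] 77
red px [318.  271.5] area 9404 z 159.7 mean [627.8 215.1] rect [629.2 215.3] [60.9 61.3] 70
white px [341.3 201.3] area 2768 z 99.7 mean [600. 231.] rect [602.5 231.8] [82.6 31.7] 57
```

View pics/b_w5.png

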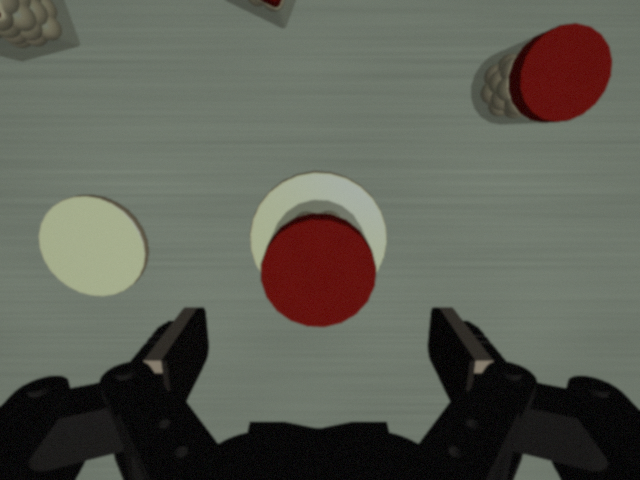

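Shortest is standing upright with its lid at (318,271), about 1 mm from the plate axis. Now jar_short.

>>> send_rows:
  deltas:
    - {"angular": [0, 0, 0], "delta_pos": [0, 0.01, 0.015], "claw": 1}
    - {"angular": [0, 0, 0], "delta_pos": [0, 0.02, 0.03], "claw": 1}
    - {"angular": [0, 0, 0], "delta_pos": [0, 0.025, 0.035], "claw": 1}
    - {"angular": [0, 0, 0], "delta_pos": [0, 0.025, 0.035], "claw": 1}
    - {"angular": [0, 0, 0], "delta_pos": [0.01, 0.02, 0.03], "claw": 1}
    - {"angular": [0, 0, 0], "delta_pos": [0.02, 0.009, 0.0165], "claw": 1}
    - {"angular": [0, 0, 0], "delta_pos": [0.03, 0, 0], "claw": 1}
    - {"angular": [0, 0, 0], "delta_pos": [0.02, 0, 0], "claw": 1}
    - {"angular": [0, 0, 0], "delta_pos": [0, 0, 0], "claw": 1}
    - {"angular": [0, 0, 0], "delta_pos": [0, 0, 0], "claw": 1}
    - {"angular": [0, 0, 0], "delta_pos": [0, 0, 0], "claw": 1}

```text
time_s: 9.5
ee_pos: [521.0, 377.5, 149.5]
eef_rot: [-1.209, 1.207, 1.208]
contact_force: [-0.1, 0.3, 0.9]
finger_gap: 85.5
```

```bash
python3 st.py 520 376.8 63; python3 wr.py c_w1
```

```text
t 9.5 tcp [520.963 377.525 149.548] F [-0.094  0.294  0.898] gap 85.51701855414203
[[ 0.002 -1.     0.   ]
 [ 0.001  0.     1.   ]
 [-1.    -0.002  0.001]]
q [ 0.443  0.427  1.507  0.     1.205 -1.128]
delta tool (mm) [86.5  1.1 -0.8]
red px [316.8 267.5] area 8617 z 84.7 mean [516.6 376.7] rect [517.9 376.6] [56.9 57.6] 78
```

View pics/c_w1.png

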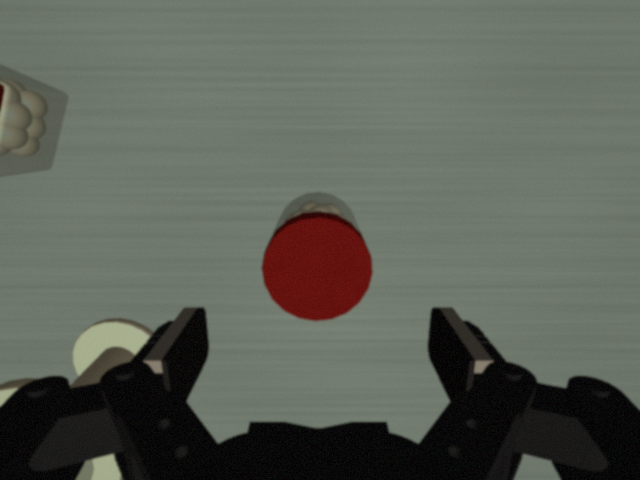

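The jar_short lid is at (317,267), centred between the jaws. Descend and close.

>>> send_rows:
  deltas:
    - {"angular": [0, 0, 0], "delta_pos": [0.01, 0.002, -0.0007], "claw": 1}
    - {"angular": [0, 0, 0], "delta_pos": [0.02, 0, 0], "claw": 1}
    - {"angular": [0, 0, 0], "delta_pos": [0.025, 0, 0], "claw": 1}
    - {"angular": [0, 0, 0], "delta_pos": [0.02, 0, 0], "claw": 1}
    - {"angular": [0, 0, 0], "delta_pos": [0.01, 0, 0], "claw": 1}
    - {"angular": [0, 0, 0], "delta_pos": [0, 0, 0], "claw": 1}
    - {"angular": [0, 0, 0], "delta_pos": [0, 0, 0], "claw": 0.6}
    - {"angular": [0, 0, 0], "delta_pos": [0, 0, 0], "claw": 0.4}
    - {"angular": [0, 0, 0], "delta_pos": [0, 0, 0], "claw": 0.1}
    - {"angular": [0, 0, 0], "delta_pos": [0, 0, 0], "claw": -0.5}
    - {"angular": [0, 0, 0], "delta_pos": [0, 0, 0], "claw": -1}
    - {"angular": [0, 0, 0], "delta_pos": [0, 0, 0], "claw": -1}
    - {"angular": [0, 0, 0], "delta_pos": [0, 0, 0], "claw": -1}
    - {"angular": [0, 0, 0], "delta_pos": [0, 0, 0], "claw": -1}
    - {"angular": [0, 0, 0], "delta_pos": [0, 0, 0], "claw": -1}

```text
time_s: 11.05
ee_pos: [519.6, 377.0, 64.9]
eef_rot: [-1.21, 1.206, 1.208]
contact_force: [0.6, 0.7, 6.6]
finger_gap: 59.0
```

```bash
python3 st.py 618 -193 63; python3 wr.py c_w2
```

```text
t 11.05 tcp [519.573 376.964  64.934] F [0.646 0.667 6.581] gap 58.971612979378136
[[ 0.003 -1.     0.   ]
 [ 0.001  0.     1.   ]
 [-1.    -0.003  0.001]]
q [ 0.443  0.533  1.548  0.     1.057 -1.128]
delta tool (mm) [   1.4  -98.4 -570. ]
red px [318.4 357.7] area 21308 z 84.7 mean [514.2 376.8] rect [515.  376.7] [52.4 59.3] 1
```

>>> send_rows:
  deltas:
    - {"angular": [0, 0, 0], "delta_pos": [-0.01, 0, 0], "claw": -1}
    - {"angular": [0, 0, 0], "delta_pos": [-0.02, 0, 0], "claw": -1}
    - {"angular": [0, 0, 0], "delta_pos": [-0.035, 0, 0], "claw": -1}
    - {"angular": [0, 0, 0], "delta_pos": [-0.045, 0, 0], "claw": -1}
    - {"angular": [0, 0, 0], "delta_pos": [-0.035, 0, 0], "claw": -1}
    - {"angular": [0, 0, 0], "delta_pos": [-0.02, 0, 0], "claw": -1}
    - {"angular": [0, 0, 0], "delta_pos": [-0.005, 0, 0], "claw": -1}

```text
time_s: 11.8
ee_pos: [519.5, 376.9, 236.9]
eef_rot: [-1.21, 1.204, 1.207]
contact_force: [0.2, -0.4, -1.8]
finger_gap: 59.3
```

>>> send_rows:
  deltas:
    - {"angular": [0, 0, 0], "delta_pos": [0, -0.004, -0.01], "claw": -1}
    - {"angular": [0, 0, 0], "delta_pos": [0, -0.006, -0.02], "claw": -1}
    - {"angular": [0, 0, 0], "delta_pos": [0, -0.006, -0.03], "claw": -1}
    - {"angular": [0, 0, 0], "delta_pos": [0, -0.006, -0.04], "claw": -1}
    - {"angular": [0, 0, 0], "delta_pos": [0, -0.006, -0.04], "claw": -1}
    - {"angular": [0, 0, 0], "delta_pos": [0, -0.006, -0.04], "claw": -1}
    - {"angular": [0, 0, 0], "delta_pos": [0, -0.006, -0.04], "claw": -1}
    - {"angular": [0, 0, 0], "delta_pos": [0, -0.006, -0.04], "claw": -1}
    - {"angular": [0, 0, 0], "delta_pos": [0, -0.006, -0.04], "claw": -1}
    - {"angular": [0, 0, 0], "delta_pos": [0, -0.006, -0.04], "claw": -1}
    - {"angular": [0, 0, 0], "delta_pos": [0, -0.006, -0.04], "claw": -1}
    - {"angular": [0, 0, 0], "delta_pos": [0, -0.006, -0.04], "claw": -1}
    - {"angular": [0, 0, 0], "delta_pos": [0, -0.006, -0.04], "claw": -1}
    - {"angular": [0, 0, 0], "delta_pos": [0, -0.006, -0.04], "claw": -1}
    - {"angular": [0, 0, 0], "delta_pos": [0, -0.006, -0.03], "claw": -1}
    - {"angular": [0, 0, 0], "delta_pos": [0, -0.006, -0.02], "claw": -1}
    - {"angular": [0, 0, 0], "delta_pos": [0, -0.004, -0.02], "claw": -1}
    - {"angular": [0, 0, 0], "delta_pos": [0.02, 0, 0], "claw": -1}
    - {"angular": [0, 0, 0], "delta_pos": [0.02, 0, 0], "claw": -1}
    - {"angular": [0, 0, 0], "delta_pos": [0, 0, 0], "claw": -1}

```text
time_s: 13.8
ee_pos: [613.4, -192.9, 188.0]
eef_rot: [-1.202, 1.212, 1.217]
contact_force: [-0.2, 1.0, -3.1]
finger_gap: 59.0
```

```bash
python3 st.py 618 -193 139.5; python3 wr.py c_w3
```

```text
t 13.8 tcp [ 613.388 -192.921  187.978] F [-0.224  0.989 -3.143] gap 59.01411876426271
[[-0.008 -1.     0.   ]
 [ 0.004  0.     1.   ]
 [-1.     0.008  0.004]]
q [-0.489  0.391  1.473 -0.     1.287 -2.059]
delta tool (mm) [48.4 -5.  -0.3]
red px [628.4  23.3] area 1040 z 99.2 mean [486.1 -36.3] rect [485.8 -36.2] [23.8 11.7] 18
red px [318.3 357.9] area 21247 z 207.7 mean [ 608.3 -193.1] rect [ 609.  -193.2] [59.4 52.3] 89
white px [ 66.4 110.4] area 6993 z 49.9 mean [ 525.4 -358.1] rect [ 527.2 -359.6] [49.3 88. ] 47
white px [313.1 219.7] area 5722 z 74.7 mean [ 593.1 -195.9] rect [ 600.6 -194.9] [61.6 92.9] 2
white px [563.7 278.7] area 9112 z 24.6 mean [654.1   8.9] rect [655.6   9.3] [91.9 91.4] 12
```

View pics/c_w3.png

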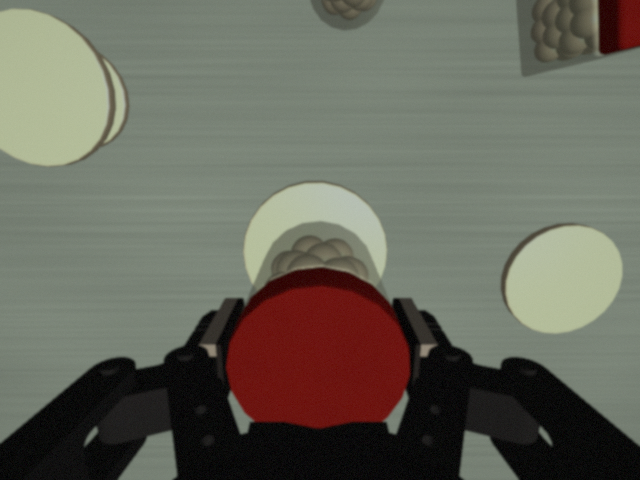

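Plate at (315,220), jar lid at (318,358). About 5 mm short in x and 1.5 mm off in y. Correcting.

>>> send_rows:
  deltas:
    - {"angular": [0, 0, 0], "delta_pos": [0.005, -0.003, -0.0015], "claw": -1}
    - {"angular": [0, 0, 0], "delta_pos": [0.01, 0, 0], "claw": -1}
    - {"angular": [0, 0, 0], "delta_pos": [0.01, 0, 0], "claw": -1}
    - {"angular": [0, 0, 0], "delta_pos": [0.005, 0, 0], "claw": -1}
    - {"angular": [0, 0, 0], "delta_pos": [0, 0, 0], "claw": -1}
    - {"angular": [0, 0, 0], "delta_pos": [0, 0, 0], "claw": -1}

```text
time_s: 14.45
ee_pos: [619.3, -195.1, 163.1]
eef_rot: [-1.209, 1.209, 1.209]
contact_force: [0.4, -0.4, -2.1]
finger_gap: 59.3
```

```bash
python3 st.py 618 -194 139.5; python3 wr.py c_w4
```

```text
t 14.45 tcp [ 619.314 -195.141  163.141] F [ 0.375 -0.386 -2.13 ] gap 59.33408972918468
[[-0. -1.  0.]
 [ 0.  0.  1.]
 [-1.  0.  0.]]
q [-0.488  0.425  1.48  -0.     1.237 -2.058]
delta tool (mm) [23.6  1.3  1.1]
red px [318.3 357.9] area 21199 z 182.9 mean [ 614.  -195.3] rect [ 615.1 -195.7] [52.8 59.4] 9
white px [ 58.2 106.2] area 3706 z 49.8 mean [ 531.3 -349.7] rect [ 530.5 -350.3] [31. 79.] 51
white px [321.3 220.4] area 7912 z 74.7 mean [ 594.6 -193.5] rect [ 602.4 -194. ] [92.8 65.9] 89
white px [586.5 282.1] area 10040 z 24.5 mean [653.9   5.9] rect [656.7   4.9] [92.1 83.2] 11
```

>>> send_rows:
  deltas:
    - {"angular": [0, 0, 0], "delta_pos": [0.01, 0.001, 0.0013], "claw": -1}
    - {"angular": [0, 0, 0], "delta_pos": [0.007, 0, 0], "claw": -1}
    - {"angular": [0, 0, 0], "delta_pos": [0.003, 0, 0], "claw": -1}
    - {"angular": [0, 0, 0], "delta_pos": [0.001, 0, 0], "claw": -1}
    - {"angular": [0, 0, 0], "delta_pos": [0, 0, 0], "claw": -1}

```text
time_s: 15.0
ee_pos: [618.2, -193.9, 141.9]
eef_rot: [-1.209, 1.209, 1.209]
contact_force: [-0.1, -1.0, -2.9]
finger_gap: 59.3
```

>>> send_rows:
  deltas:
    - {"angular": [0, 0, 0], "delta_pos": [0.0007, 0, 0], "claw": -1}
    - {"angular": [0, 0, 0], "delta_pos": [0, 0, 0], "claw": -1}

```text
time_s: 15.2
ee_pos: [618.5, -194.0, 141.7]
eef_rot: [-1.209, 1.209, 1.209]
contact_force: [0.5, 0.8, -1.9]
finger_gap: 59.1
```

>>> send_rows:
  deltas:
    - {"angular": [0, 0, 0], "delta_pos": [0.0007, 0, 0], "claw": -1}
    - {"angular": [0, 0, 0], "delta_pos": [0, 0, 0], "claw": -1}

```text
time_s: 15.4
ee_pos: [618.4, -193.9, 140.9]
eef_rot: [-1.209, 1.209, 1.209]
contact_force: [-0.0, -0.0, -2.3]
finger_gap: 59.2
```

>>> send_rows:
  deltas:
    - {"angular": [0, 0, 0], "delta_pos": [0.0007, 0, 0], "claw": -1}
    - {"angular": [0, 0, 0], "delta_pos": [0, 0, 0], "claw": -1}

```text
time_s: 15.6
ee_pos: [618.3, -193.9, 140.0]
eef_rot: [-1.209, 1.209, 1.209]
contact_force: [0.7, -0.6, -2.3]
finger_gap: 59.2
```

>>> send_rows:
  deltas:
    - {"angular": [0, 0, 0], "delta_pos": [0.0007, 0, 0], "claw": -1}
    - {"angular": [0, 0, 0], "delta_pos": [0, 0, 0], "claw": -1}

```text
time_s: 15.8
ee_pos: [618.4, -193.9, 140.0]
eef_rot: [-1.209, 1.209, 1.209]
contact_force: [-1.9, 1.7, 2.0]
finger_gap: 59.1
```

Contact. Release and lift.

>>> send_rows:
  deltas:
    - {"angular": [0, 0, 0], "delta_pos": [0.0003, 0, 0], "claw": 0.45}
    - {"angular": [0, 0, 0], "delta_pos": [0, 0, 0], "claw": 0.55}
    - {"angular": [0, 0, 0], "delta_pos": [0, 0, 0], "claw": 0.8}
    - {"angular": [0, 0, 0], "delta_pos": [0, 0, 0], "claw": 1}
    - {"angular": [0, 0, 0], "delta_pos": [0, 0, 0], "claw": 1}
    - {"angular": [0, 0, 0], "delta_pos": [0, 0, 0], "claw": 1}
    - {"angular": [0, 0, 0], "delta_pos": [-0.01, 0, 0], "claw": 1}
    - {"angular": [0, 0, 0], "delta_pos": [-0.02, 0, 0], "claw": 1}
    - {"angular": [0, 0, 0], "delta_pos": [-0.03, 0, 0], "claw": 1}
    - {"angular": [0, 0, 0], "delta_pos": [-0.02, 0, 0], "claw": 1}
    - {"angular": [0, 0, 0], "delta_pos": [-0.01, 0, 0], "claw": 1}
    - {"angular": [0, 0, 0], "delta_pos": [0, 0, 0], "claw": 1}
    - {"angular": [0, 0, 0], "delta_pos": [0, 0, 0], "claw": 1}

```text
time_s: 17.1
ee_pos: [617.9, -193.7, 228.4]
eef_rot: [-1.208, 1.21, 1.21]
contact_force: [-0.8, -0.1, -0.4]
finger_gap: 85.4
```

```bash
python3 st.py 439.5 -168.4 200; python3 wr.py c_w5
```

```text
t 17.1 tcp [ 617.92  -193.7    228.367] F [-0.764 -0.12  -0.445] gap 85.3754044853416
[[-0.001 -1.     0.   ]
 [ 0.     0.     1.   ]
 [-1.     0.001  0.   ]]
q [-0.487  0.358  1.432 -0.     1.352 -2.057]
delta tool (mm) [ 28.5 178.4  25.3]
red px [604.1  22.6] area 3067 z 99.5 mean [481.5 -23.7] rect [479.3 -22.3] [29.3 39.9] 13
red px [317.7 268.9] area 8224 z 159.7 mean [ 615.6 -194.1] rect [ 616.8 -194.2] [57.2 57.5] 62
white px [341.5 194.8] area 2155 z 74.8 mean [ 588.9 -176.4] rect [ 590. -176.] [76.2 27.4] 55
```

View pics/c_w5.png

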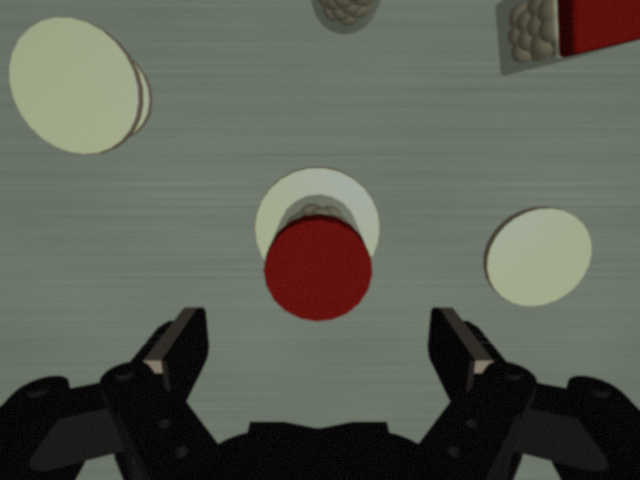

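jar_short stands centred with its lid at (318,269). Next jar_tall.

>>> send_rows:
  deltas:
    - {"angular": [0, 0, 0], "delta_pos": [0, 0.015, 0.0025], "claw": 1}
    - {"angular": [0, 0, 0], "delta_pos": [0, 0.03, 0.005], "claw": 1}
    - {"angular": [0, 0, 0], "delta_pos": [0, 0.04, 0.005], "claw": 1}
    - {"angular": [0, 0, 0], "delta_pos": [0, 0.04, 0.005], "claw": 1}
    - {"angular": [0, 0, 0], "delta_pos": [0.01, 0.03, 0.005], "claw": 1}
    - {"angular": [0, 0, 0], "delta_pos": [0.02, 0.015, 0.0025], "claw": 1}
    - {"angular": [0, 0, 0], "delta_pos": [0.02, 0.008, 0], "claw": 1}
    - {"angular": [0, 0, 0], "delta_pos": [0.008, 0, 0], "claw": 1}
    - {"angular": [0, 0, 0], "delta_pos": [0, 0, 0], "claw": 1}
    - {"angular": [0, 0, 0], "delta_pos": [0, 0, 0], "claw": 1}
    - {"angular": [0, 0, 0], "delta_pos": [0, 0, 0], "claw": 1}

```text
time_s: 18.25
ee_pos: [441.3, -169.3, 171.9]
eef_rot: [-1.21, 1.209, 1.208]
contact_force: [0.1, -0.1, -0.2]
finger_gap: 85.3
```

```bash
python3 st.py 439.5 -168.4 86; python3 wr.py d_w1
```

```text
t 18.25 tcp [ 441.28  -169.274  171.872] F [ 0.092 -0.065 -0.158] gap 85.2573271416229
[[ 0.001 -1.    -0.   ]
 [-0.001 -0.     1.   ]
 [-1.    -0.001 -0.001]]
q [-0.618  0.039  1.933  0.     1.169 -2.189]
delta tool (mm) [85.9  1.9  0.9]
red px [ 37.8 100.3] area 9411 z 134.8 mean [ 355.6 -281.8] rect [ 356.7 -281. ] [34.9 49.9] 77
red px [313.8 268.2] area 7658 z 109.7 mean [ 436.3 -171.8] rect [ 437.5 -171.9] [53.  53.5] 69
red px [582.6 305.1] area 8161 z 99.5 mean [462.3 -18.6] rect [463.8 -17.7] [54.3 55. ] 13
```

View pics/d_w1.png

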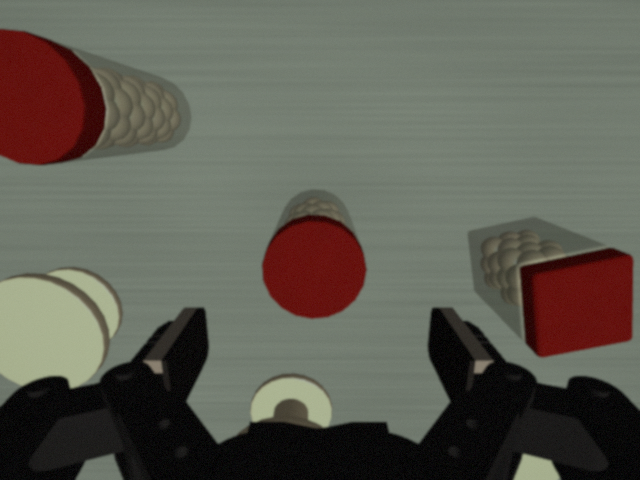

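Lid at (314,268). I'll shift about 2 mm in y and 2 mm back, then descend and close.

>>> send_rows:
  deltas:
    - {"angular": [0, 0, 0], "delta_pos": [0.01, 0.002, -0.002], "claw": 1}
    - {"angular": [0, 0, 0], "delta_pos": [0.02, 0, 0], "claw": 1}
    - {"angular": [0, 0, 0], "delta_pos": [0.025, 0, 0], "claw": 1}
    - {"angular": [0, 0, 0], "delta_pos": [0.02, 0, 0], "claw": 1}
    - {"angular": [0, 0, 0], "delta_pos": [0.01, 0, 0], "claw": 1}
    - {"angular": [0, 0, 0], "delta_pos": [0, 0, 0], "claw": 1}
    - {"angular": [0, 0, 0], "delta_pos": [0, 0, 0], "claw": 0.6}
    - {"angular": [0, 0, 0], "delta_pos": [0, 0, 0], "claw": 0.4}
    - {"angular": [0, 0, 0], "delta_pos": [0, 0, 0], "claw": 0.2}
    - {"angular": [0, 0, 0], "delta_pos": [0, 0, 0], "claw": -0.2}
    - {"angular": [0, 0, 0], "delta_pos": [0, 0, 0], "claw": -0.6}
    - {"angular": [0, 0, 0], "delta_pos": [0, 0, 0], "claw": -1}
    - {"angular": [0, 0, 0], "delta_pos": [0, 0, 0], "claw": -1}
    - {"angular": [0, 0, 0], "delta_pos": [0, 0, 0], "claw": -1}
    - {"angular": [0, 0, 0], "delta_pos": [0, 0, 0], "claw": -1}

```text
time_s: 19.8
ee_pos: [439.2, -171.5, 87.4]
eef_rot: [-1.211, 1.209, 1.207]
contact_force: [-0.8, -0.3, 6.6]
finger_gap: 55.1
```

```bash
python3 st.py 515.5 -375.5 86; python3 wr.py d_w2
```

```text
t 19.8 tcp [ 439.198 -171.51    87.355] F [-0.8   -0.334  6.613] gap 55.05211356537906
[[ 0.002 -1.     0.   ]
 [-0.001  0.     1.   ]
 [-1.    -0.002 -0.001]]
q [-0.625  0.175  1.987 -0.     0.977 -2.196]
delta tool (mm) [   1.8  -76.3 -204. ]
red px [318.5 362.5] area 18960 z 109.7 mean [ 433.7 -171.6] rect [ 434.4 -171.6] [55.2 48.1] 89
```

>>> send_rows:
  deltas:
    - {"angular": [0, 0, 0], "delta_pos": [-0.01, 0, 0], "claw": -1}
    - {"angular": [0, 0, 0], "delta_pos": [-0.02, 0, 0], "claw": -1}
    - {"angular": [0, 0, 0], "delta_pos": [-0.03, 0, 0], "claw": -1}
    - {"angular": [0, 0, 0], "delta_pos": [-0.02, 0, 0], "claw": -1}
    - {"angular": [0, 0, 0], "delta_pos": [-0.01, 0, 0], "claw": -1}
    - {"angular": [0, 0, 0], "delta_pos": [0, -0.006, -0.017], "claw": -1}
    - {"angular": [0, 0, 0], "delta_pos": [0, -0.01, -0.027], "claw": -1}
    - {"angular": [0, 0, 0], "delta_pos": [0, -0.015, -0.04], "claw": -1}
    - {"angular": [0, 0, 0], "delta_pos": [0, -0.015, -0.04], "claw": -1}
    - {"angular": [0, 0, 0], "delta_pos": [0, -0.015, -0.04], "claw": -1}
    - {"angular": [0, 0, 0], "delta_pos": [0, -0.01, -0.025], "claw": -1}
    - {"angular": [0, 0, 0], "delta_pos": [0, -0.005, -0.015], "claw": -1}
    - {"angular": [0, 0, 0], "delta_pos": [0, 0, 0], "claw": -1}
    - {"angular": [0, 0, 0], "delta_pos": [0, 0, 0], "claw": -1}
    - {"angular": [0, 0, 0], "delta_pos": [0, 0, 0], "claw": -1}

```text
time_s: 21.35
ee_pos: [513.7, -373.9, 175.1]
eef_rot: [-1.208, 1.209, 1.211]
contact_force: [0.7, -0.4, -2.2]
finger_gap: 55.3
```

```bash
python3 st.py 515.5 -375.5 137; python3 wr.py d_w3
```

```text
t 21.35 tcp [ 513.714 -373.893  175.061] F [ 0.715 -0.382 -2.188] gap 55.324094044151124
[[-0.001 -1.    -0.   ]
 [ 0.002 -0.     1.   ]
 [-1.     0.001  0.002]]
q [-0.816  0.384  1.51   0.     1.249 -2.387]
delta tool (mm) [38.1 -1.8 -1.7]
red px [318.4 362.5] area 18874 z 197.3 mean [ 508.4 -374. ] rect [ 509.  -374.1] [48.7 55.1] 3
white px [312.8 213.3] area 6333 z 49.7 mean [ 492.6 -377.6] rect [ 499.9 -376.7] [68.  92.7] 3
white px [582.1 351.4] area 2272 z 74.6 mean [ 582.6 -194.4] rect [ 583.5 -192.2] [76.3 27.8] 87
```

View pics/d_w3.png

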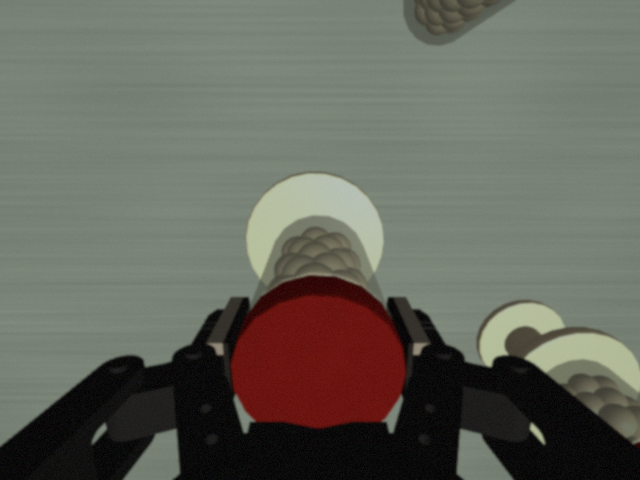

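>>> send_rows:
  deltas:
    - {"angular": [0, 0, 0], "delta_pos": [0.008, -0.0015, -0.0022], "claw": -1}
    - {"angular": [0, 0, 0], "delta_pos": [0.012, 0, 0], "claw": -1}
    - {"angular": [0, 0, 0], "delta_pos": [0.009, 0, 0], "claw": -1}
    - {"angular": [0, 0, 0], "delta_pos": [0.004, 0, 0], "claw": -1}
    - {"angular": [0, 0, 0], "delta_pos": [0.001, 0, 0], "claw": -1}
    - {"angular": [0, 0, 0], "delta_pos": [0, 0, 0], "claw": -1}

```text
time_s: 22.0
ee_pos: [515.8, -377.0, 141.9]
eef_rot: [-1.209, 1.209, 1.209]
contact_force: [-0.5, 0.9, -2.8]
finger_gap: 55.0
```

>>> send_rows:
  deltas:
    - {"angular": [0, 0, 0], "delta_pos": [0.0007, 0, 0], "claw": -1}
    - {"angular": [0, 0, 0], "delta_pos": [0.0007, 0, 0], "claw": -1}
    - {"angular": [0, 0, 0], "delta_pos": [0, 0, 0], "claw": -1}

```text
time_s: 22.3
ee_pos: [515.9, -377.2, 140.9]
eef_rot: [-1.209, 1.209, 1.209]
contact_force: [-0.4, 0.4, -2.2]
finger_gap: 55.2
```

>>> send_rows:
  deltas:
    - {"angular": [0, 0, 0], "delta_pos": [0.0007, 0, 0], "claw": -1}
    - {"angular": [0, 0, 0], "delta_pos": [0, 0, 0], "claw": -1}

```text
time_s: 22.5
ee_pos: [515.8, -377.1, 140.0]
eef_rot: [-1.209, 1.209, 1.209]
contact_force: [-0.1, -0.8, -1.8]
finger_gap: 55.1
```

>>> send_rows:
  deltas:
    - {"angular": [0, 0, 0], "delta_pos": [0.0007, 0, 0], "claw": -1}
    - {"angular": [0, 0, 0], "delta_pos": [0, 0, 0], "claw": -1}

```text
time_s: 22.7
ee_pos: [515.7, -377.0, 139.2]
eef_rot: [-1.209, 1.209, 1.209]
contact_force: [1.2, -0.5, -1.8]
finger_gap: 55.4
```

>>> send_rows:
  deltas:
    - {"angular": [0, 0, 0], "delta_pos": [0.0007, 0, 0], "claw": -1}
    - {"angular": [0, 0, 0], "delta_pos": [0, 0, 0], "claw": -1}

```text
time_s: 22.9
ee_pos: [515.7, -377.1, 138.5]
eef_rot: [-1.209, 1.209, 1.209]
contact_force: [-0.8, 0.4, -2.2]
finger_gap: 55.2
```

>>> send_rows:
  deltas:
    - {"angular": [0, 0, 0], "delta_pos": [0.0007, 0, 0], "claw": -1}
    - {"angular": [0, 0, 0], "delta_pos": [0, 0, 0], "claw": -1}

```text
time_s: 23.1
ee_pos: [515.8, -377.0, 137.8]
eef_rot: [-1.209, 1.209, 1.209]
contact_force: [0.3, 0.3, -1.5]
finger_gap: 55.4
```

>>> send_rows:
  deltas:
    - {"angular": [0, 0, 0], "delta_pos": [0.0007, 0, 0], "claw": -1}
    - {"angular": [0, 0, 0], "delta_pos": [0, 0, 0], "claw": -1}

```text
time_s: 23.3
ee_pos: [515.9, -377.1, 137.4]
eef_rot: [-1.209, 1.209, 1.209]
contact_force: [-0.9, 0.0, 0.5]
finger_gap: 55.3
```

Just touching; a touch more, then release and lift.

>>> send_rows:
  deltas:
    - {"angular": [0, 0, 0], "delta_pos": [0.0005, 0, 0], "claw": -1}
    - {"angular": [0, 0, 0], "delta_pos": [0, 0, 0], "claw": -1}
    - {"angular": [0, 0, 0], "delta_pos": [0, 0, 0], "claw": 0.4}
    - {"angular": [0, 0, 0], "delta_pos": [0, 0, 0], "claw": 0.5}
    - {"angular": [0, 0, 0], "delta_pos": [0, 0, 0], "claw": 0.8}
    - {"angular": [0, 0, 0], "delta_pos": [0, 0, 0], "claw": 1}
    - {"angular": [0, 0, 0], "delta_pos": [0, 0, 0], "claw": 1}
    - {"angular": [0, 0, 0], "delta_pos": [0, 0, 0], "claw": 1}
    - {"angular": [0, 0, 0], "delta_pos": [-0.01, 0, 0], "claw": 1}
    - {"angular": [0, 0, 0], "delta_pos": [-0.02, 0, 0], "claw": 1}
    - {"angular": [0, 0, 0], "delta_pos": [-0.03, 0, 0], "claw": 1}
    - {"angular": [0, 0, 0], "delta_pos": [-0.02, 0, 0], "claw": 1}
    - {"angular": [0, 0, 0], "delta_pos": [-0.01, 0, 0], "claw": 1}
    - {"angular": [0, 0, 0], "delta_pos": [0, 0, 0], "claw": 1}
    - {"angular": [0, 0, 0], "delta_pos": [0, 0, 0], "claw": 1}

```text
time_s: 24.8
ee_pos: [515.5, -376.8, 226.0]
eef_rot: [-1.208, 1.209, 1.21]
contact_force: [0.1, -0.0, -0.3]
finger_gap: 85.5
```

```bash
python3 st.py 357 -286 195; python3 wr.py d_w4
```

```text
t 24.8 tcp [ 515.514 -376.793  226.011] F [ 0.138 -0.021 -0.316] gap 85.48187599565192
[[-0.001 -1.     0.   ]
 [ 0.001  0.     1.   ]
 [-1.     0.001  0.001]]
q [-0.817  0.341  1.46   0.     1.342 -2.387]
delta tool (mm) [ 31.2 158.5  90.8]
red px [316.9 270.5] area 7274 z 159.8 mean [ 513.2 -377.6] rect [ 514.3 -377.5] [53.  53.6] 88
white px [339.5 192.6] area 2550 z 49.8 mean [ 488.5 -359.7] rect [ 489.7 -359.2] [83.9 34.6] 54
```

View pics/d_w4.png

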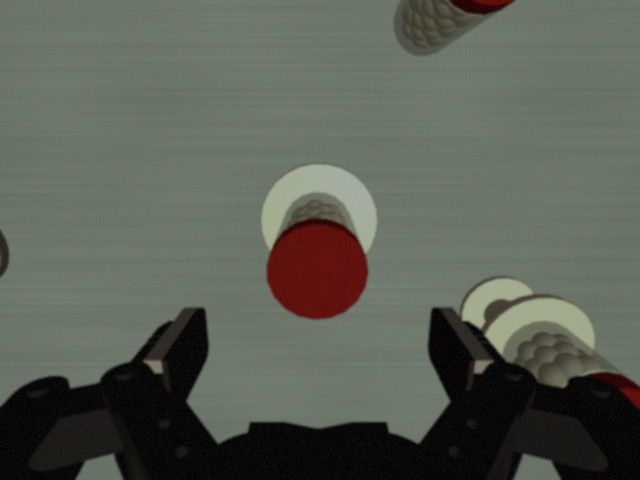

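jar_tall is centred and level (lid z 159.8, same as the others). Now the tallest.

>>> send_rows:
  deltas:
    - {"angular": [0, 0, 0], "delta_pos": [0, 0.015, 0.008], "claw": 1}
    - {"angular": [0, 0, 0], "delta_pos": [0, 0.028, 0.016], "claw": 1}
    - {"angular": [0, 0, 0], "delta_pos": [0, 0.035, 0.02], "claw": 1}
    - {"angular": [0, 0, 0], "delta_pos": [0, 0.035, 0.02], "claw": 1}
    - {"angular": [0, 0, 0], "delta_pos": [0, 0.03, 0.016], "claw": 1}
    - {"angular": [0, 0, 0], "delta_pos": [0.01, 0.015, 0.01], "claw": 1}
    - {"angular": [0, 0, 0], "delta_pos": [0.015, 0, 0], "claw": 1}
    - {"angular": [0, 0, 0], "delta_pos": [0.006, 0, 0], "claw": 1}
    - {"angular": [0, 0, 0], "delta_pos": [0, 0, 0], "claw": 1}
    - {"angular": [0, 0, 0], "delta_pos": [0, 0, 0], "claw": 1}
    - {"angular": [0, 0, 0], "delta_pos": [0, 0, 0], "claw": 1}

```text
time_s: 25.95
ee_pos: [358.2, -287.5, 196.0]
eef_rot: [-1.21, 1.209, 1.209]
contact_force: [-0.1, 0.3, -0.1]
finger_gap: 85.4
```

```bash
python3 st.py 357.5 -286 111; python3 wr.py e_w1
```

```text
t 25.95 tcp [ 358.21  -287.453  196.015] F [-0.065  0.289 -0.09 ] gap 85.37464304800345
[[ 0. -1. -0.]
 [-0. -0.  1.]
 [-1. -0. -0.]]
q [-0.936 -0.025  1.943  0.     1.223 -2.507]
delta tool (mm) [85.   0.7  1.5]
red px [314.8 268.7] area 6626 z 134.7 mean [ 353.1 -289.4] rect [ 354.1 -289.6] [49.6 49. ] 2
```

View pics/e_w1.png

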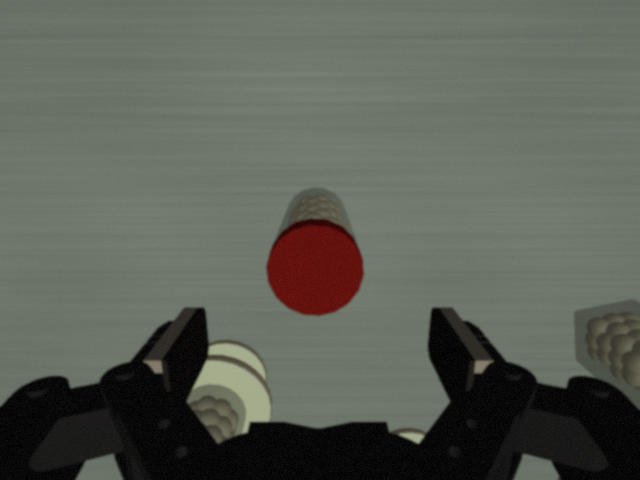

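Lid at (315,269); shifting about 2 mm in each direction, then descending and closing.

>>> send_rows:
  deltas:
    - {"angular": [0, 0, 0], "delta_pos": [0.01, 0.0025, -0.0018], "claw": 1}
    - {"angular": [0, 0, 0], "delta_pos": [0.02, 0, 0], "claw": 1}
    - {"angular": [0, 0, 0], "delta_pos": [0.025, 0, 0], "claw": 1}
    - {"angular": [0, 0, 0], "delta_pos": [0.02, 0, 0], "claw": 1}
    - {"angular": [0, 0, 0], "delta_pos": [0.01, 0, 0], "claw": 1}
    - {"angular": [0, 0, 0], "delta_pos": [0, 0, 0], "claw": 1}
    - {"angular": [0, 0, 0], "delta_pos": [0, 0, 0], "claw": 0.6}
    - {"angular": [0, 0, 0], "delta_pos": [0, 0, 0], "claw": 0.4}
    - {"angular": [0, 0, 0], "delta_pos": [0, 0, 0], "claw": 0.2}
    - {"angular": [0, 0, 0], "delta_pos": [0, 0, 0], "claw": -0.2}
    - {"angular": [0, 0, 0], "delta_pos": [0, 0, 0], "claw": -0.6}
    - {"angular": [0, 0, 0], "delta_pos": [0, 0, 0], "claw": -1}
    - {"angular": [0, 0, 0], "delta_pos": [0, 0, 0], "claw": -1}
    - {"angular": [0, 0, 0], "delta_pos": [0, 0, 0], "claw": -1}
    - {"angular": [0, 0, 0], "delta_pos": [0, 0, 0], "claw": -1}

```text
time_s: 27.5
ee_pos: [355.9, -289.5, 111.9]
eef_rot: [-1.211, 1.209, 1.207]
contact_force: [-1.3, 1.4, 5.4]
finger_gap: 51.0
```

```bash
python3 st.py 657 10.5 230; python3 wr.py e_w2
```

```text
t 27.5 tcp [ 355.882 -289.468  111.886] F [-1.283  1.405  5.394] gap 50.96530111000961
[[ 0.001 -1.     0.   ]
 [-0.002  0.     1.   ]
 [-1.    -0.001 -0.002]]
q [-0.943  0.103  2.007  0.     1.03  -2.513]
delta tool (mm) [-118.2 -301.3  299.8]
red px [318.4 365.2] area 16683 z 134.7 mean [ 351.1 -289.5] rect [ 352.  -289.8] [46.1 51.4] 1
white px [160.2 462.7] area 1032 z 49.8 mean [ 480.3 -388.3] rect [ 480.6 -391.2] [21.1 39. ] 19
```

>>> send_rows:
  deltas:
    - {"angular": [0, 0, 0], "delta_pos": [-0.01, 0, 0], "claw": -1}
    - {"angular": [0, 0, 0], "delta_pos": [-0.02, 0, 0], "claw": -1}
    - {"angular": [0, 0, 0], "delta_pos": [-0.03, 0, 0], "claw": -1}
    - {"angular": [0, 0, 0], "delta_pos": [-0.03, 0, 0], "claw": -1}
    - {"angular": [0, 0, 0], "delta_pos": [-0.02, 0, 0], "claw": -1}
    - {"angular": [0, 0, 0], "delta_pos": [-0.01, 0, 0], "claw": -1}
    - {"angular": [0, 0, 0], "delta_pos": [0, -0.01, 0.01], "claw": -1}
    - {"angular": [0, 0, 0], "delta_pos": [0, -0.02, 0.02], "claw": -1}
    - {"angular": [0, 0, 0], "delta_pos": [0, -0.03, 0.03], "claw": -1}
    - {"angular": [0, 0, 0], "delta_pos": [0, -0.03, 0.03], "claw": -1}
    - {"angular": [0, 0, 0], "delta_pos": [0, -0.03, 0.03], "claw": -1}
    - {"angular": [0, 0, 0], "delta_pos": [0, -0.03, 0.03], "claw": -1}
    - {"angular": [0, 0, 0], "delta_pos": [0, -0.03, 0.03], "claw": -1}
    - {"angular": [0, 0, 0], "delta_pos": [0, -0.03, 0.03], "claw": -1}
    - {"angular": [0, 0, 0], "delta_pos": [0, -0.03, 0.03], "claw": -1}
    - {"angular": [0, 0, 0], "delta_pos": [0, -0.03, 0.03], "claw": -1}
    - {"angular": [0, 0, 0], "delta_pos": [0, -0.02, 0.02], "claw": -1}
    - {"angular": [0, 0, 0], "delta_pos": [0, -0.01, 0.01], "claw": -1}
    - {"angular": [0, 0, 0], "delta_pos": [0, 0, 0], "claw": -1}
    - {"angular": [0, 0, 0], "delta_pos": [0, 0, 0], "claw": -1}

```text
time_s: 29.55
ee_pos: [654.4, 10.5, 229.9]
eef_rot: [-1.208, 1.211, 1.21]
contact_force: [-0.3, -0.3, -1.4]
finger_gap: 51.0
```

>>> send_rows:
  deltas:
    - {"angular": [0, 0, 0], "delta_pos": [0.01, 0, 0], "claw": -1}
    - {"angular": [0, 0, 0], "delta_pos": [0.02, 0, 0], "claw": -1}
    - {"angular": [0, 0, 0], "delta_pos": [0.02, 0, 0], "claw": -1}
    - {"angular": [0, 0, 0], "delta_pos": [0.01, 0, 0], "claw": -1}
    - {"angular": [0, 0, 0], "delta_pos": [0, 0, 0], "claw": -1}
    - {"angular": [0, 0, 0], "delta_pos": [0, 0, 0], "claw": -1}

```text
time_s: 30.15
ee_pos: [655.4, 10.5, 171.1]
eef_rot: [-1.209, 1.209, 1.208]
contact_force: [1.0, -1.0, -2.1]
finger_gap: 51.4
```

```bash
python3 st.py 657 10.5 137; python3 wr.py e_w3
```

```text
t 30.15 tcp [655.382  10.539 171.122] F [ 1.016 -0.968 -2.084] gap 51.404750770058534
[[ 0.    -1.     0.001]
 [-0.     0.001  1.   ]
 [-1.    -0.    -0.   ]]
q [-0.165  0.429  1.458 -0.     1.255 -1.735]
delta tool (mm) [34.1 -1.6 -0. ]
red px [318.2 365.3] area 16628 z 193.8 mean [650.7  10.4] rect [651.3  10.3] [45.7 51. ] 2
white px [ 27.1 205.2] area 3178 z 74.9 mean [ 623.7 -162.1] rect [ 625.1 -163.9] [30.4 79.6] 77
white px [316.6 210.6] area 5601 z 24.7 mean [637.    9.2] rect [644.4   9.3] [69.6 92.7] 1
white px [628.9 235.3] area 2050 z 99.5 mean [635.  177.3] rect [636.3 176.6] [63.  14.9] 14
```

View pics/e_w3.png

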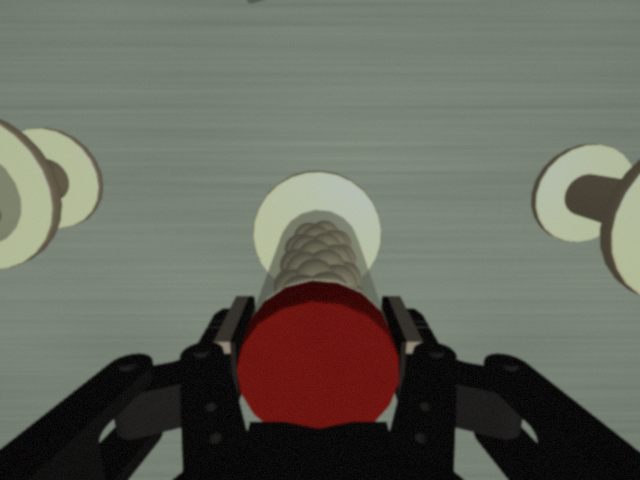

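>>> send_rows:
  deltas:
    - {"angular": [0, 0, 0], "delta_pos": [0.008, -0.0025, -0.001], "claw": -1}
    - {"angular": [0, 0, 0], "delta_pos": [0.012, 0, 0], "claw": -1}
    - {"angular": [0, 0, 0], "delta_pos": [0.007, 0, 0], "claw": -1}
    - {"angular": [0, 0, 0], "delta_pos": [0.003, 0, 0], "claw": -1}
    - {"angular": [0, 0, 0], "delta_pos": [0.001, 0, 0], "claw": -1}
    - {"angular": [0, 0, 0], "delta_pos": [0, 0, 0], "claw": -1}

```text
time_s: 30.8
ee_pos: [657.8, 10.2, 139.5]
eef_rot: [-1.209, 1.209, 1.209]
contact_force: [0.5, 0.1, -2.0]
finger_gap: 51.2
```

>>> send_rows:
  deltas:
    - {"angular": [0, 0, 0], "delta_pos": [0.0007, 0, 0], "claw": -1}
    - {"angular": [0, 0, 0], "delta_pos": [0.0007, 0, 0], "claw": -1}
    - {"angular": [0, 0, 0], "delta_pos": [0, 0, 0], "claw": -1}

```text
time_s: 31.1
ee_pos: [657.9, 10.1, 138.5]
eef_rot: [-1.209, 1.209, 1.209]
contact_force: [-0.3, -0.4, -2.1]
finger_gap: 51.0
```

>>> send_rows:
  deltas:
    - {"angular": [0, 0, 0], "delta_pos": [0.0007, 0, 0], "claw": -1}
    - {"angular": [0, 0, 0], "delta_pos": [0, 0, 0], "claw": -1}

```text
time_s: 31.3
ee_pos: [657.8, 10.1, 137.6]
eef_rot: [-1.209, 1.209, 1.209]
contact_force: [-0.2, 0.3, -1.9]
finger_gap: 51.0
```

>>> send_rows:
  deltas:
    - {"angular": [0, 0, 0], "delta_pos": [0.0007, 0, 0], "claw": -1}
    - {"angular": [0, 0, 0], "delta_pos": [0, 0, 0], "claw": -1}

```text
time_s: 31.5
ee_pos: [658.0, 10.1, 137.0]
eef_rot: [-1.209, 1.209, 1.209]
contact_force: [-0.2, 0.7, -1.3]
finger_gap: 50.8
```

>>> send_rows:
  deltas:
    - {"angular": [0, 0, 0], "delta_pos": [0.0006, 0, 0], "claw": -1}
    - {"angular": [0, 0, 0], "delta_pos": [0, 0, 0], "claw": -1}

```text
time_s: 31.7
ee_pos: [658.2, 10.1, 137.0]
eef_rot: [-1.21, 1.209, 1.208]
contact_force: [-1.4, -0.1, 2.8]
finger_gap: 51.3
```

>>> send_rows:
  deltas:
    - {"angular": [0, 0, 0], "delta_pos": [0.0006, 0, 0], "claw": -1}
    - {"angular": [0, 0, 0], "delta_pos": [0, 0, 0], "claw": -1}

```text
time_s: 31.9
ee_pos: [658.3, 10.1, 137.0]
eef_rot: [-1.21, 1.208, 1.208]
contact_force: [-2.5, 0.7, 6.9]
finger_gap: 51.1
```

Contact. Release, lift, then back off to get clear.

>>> send_rows:
  deltas:
    - {"angular": [0, 0, 0], "delta_pos": [0, 0, 0], "claw": 0.3}
    - {"angular": [0, 0, 0], "delta_pos": [0, 0, 0], "claw": 0.45}
    - {"angular": [0, 0, 0], "delta_pos": [0, 0, 0], "claw": 0.8}
    - {"angular": [0, 0, 0], "delta_pos": [0, 0, 0], "claw": 1}
    - {"angular": [0, 0, 0], "delta_pos": [0, 0, 0], "claw": 1}
    - {"angular": [0, 0, 0], "delta_pos": [0, 0, 0], "claw": 1}
    - {"angular": [0, 0, 0], "delta_pos": [-0.01, 0, 0], "claw": 1}
    - {"angular": [0, 0, 0], "delta_pos": [-0.02, 0, 0], "claw": 1}
    - {"angular": [0, 0, 0], "delta_pos": [-0.03, 0, 0], "claw": 1}
    - {"angular": [0, 0, 0], "delta_pos": [-0.02, 0, 0], "claw": 1}
    - {"angular": [0, 0, 0], "delta_pos": [-0.01, 0, 0], "claw": 1}
    - {"angular": [0, 0, 0], "delta_pos": [0, 0, 0], "claw": 1}
    - {"angular": [0, 0, 0], "delta_pos": [0, 0, 0], "claw": 1}

```text
time_s: 33.2
ee_pos: [657.4, 10.2, 225.0]
eef_rot: [-1.209, 1.21, 1.21]
contact_force: [-0.1, -0.2, -0.7]
finger_gap: 85.6
```

```bash
python3 st.py; python3 wr.py e_w4
```

```text
t 33.2 tcp [657.391  10.158 224.95 ] F [-0.104 -0.173 -0.657] gap 85.56278501313345
[[-0.001 -1.     0.   ]
 [ 0.     0.     1.   ]
 [-1.     0.001  0.   ]]
q [-0.165  0.382  1.407 -0.     1.353 -1.735]
red px [318.6 272.6] area 6284 z 159.7 mean [655.9  10.3] rect [656.6  10.1] [49.4 49.4] 21
white px [338.1 189.7] area 2040 z 24.8 mean [631.5  27.3] rect [632.2  27.7] [80.2 31.6] 54
```

>>> send_rows:
  deltas:
    - {"angular": [0, 0, 0], "delta_pos": [-0.02, 0, 0], "claw": 1}
    - {"angular": [0, 0, 0], "delta_pos": [-0.03, 0.01, 0], "claw": 1}
    - {"angular": [0, 0, 0], "delta_pos": [-0.03, 0.02, 0], "claw": 1}
    - {"angular": [0, 0, 0], "delta_pos": [-0.02, 0.04, 0], "claw": 1}
    - {"angular": [0, 0, 0], "delta_pos": [0, 0.04, 0], "claw": 1}
    - {"angular": [0, 0, 0], "delta_pos": [0, 0.04, 0], "claw": 1}
    - {"angular": [0, 0, 0], "delta_pos": [0, 0.04, 0], "claw": 1}
    - {"angular": [0, 0, 0], "delta_pos": [0, 0.04, 0], "claw": 1}
    - {"angular": [0, 0, 0], "delta_pos": [0, 0.02, 0], "claw": 1}
    - {"angular": [0, 0, 0], "delta_pos": [0, 0.01, 0], "claw": 1}
    - {"angular": [0, 0, 0], "delta_pos": [0, 0, 0], "claw": 1}
    - {"angular": [0, 0, 0], "delta_pos": [0, 0, 0], "claw": 1}
    - {"angular": [0, 0, 0], "delta_pos": [0, 0, 0], "claw": 1}
    - {"angular": [0, 0, 0], "delta_pos": [0, 0, 0], "claw": 1}

```text
time_s: 34.65
ee_pos: [398.4, 10.1, 325.4]
eef_rot: [-1.209, 1.21, 1.21]
contact_force: [0.1, -0.7, 0.1]
finger_gap: 85.3
```

```bash
python3 - <<'E'
from h import *; from seg import run; from rig import env
print(env.get_obs()['contact_force'],env.get_obs()['time_s'])
for n in("top","scene"):
    c=env.camera(n); cv2.imwrite(f"pics/f_{n}.png",c['img']); print(n); run(c)
E
```

```text
[ 0.09447453 -0.66479362  0.14669364] 34.65
top
red px [322.6 169. ] area 343 z 159.4 mean [657.8  12.6] rect [657.8  13. ] [43.3 47.6] 89
red px [233.2 182.1] area 525 z 159.7 mean [630.4 216.2] rect [631.  216.4] [59.3 57.1] 31
red px [413.3 184.5] area 469 z 159.2 mean [ 618.1 -191. ] rect [ 618.1 -190.6] [52.9 55. ] 43
red px [497.6 228. ] area 427 z 158.8 mean [ 516.  -373.4] rect [ 516.9 -373.8] [49.5 50.9] 20
red px [253.9 269.1] area 342 z 71.8 mean [440.  180.4] rect [440.4 179. ] [43.3 50.6] 65
scene
red px [159.4 156.9] area 397 z 158.6 mean [ 518.6 -373.4] rect [ 517.5 -375.8] [55.5 50.9] 50
red px [318.  207.1] area 481 z 98.8 mean [468.6 -14.7] rect [467.  -15.3] [55.2 54.1] 13
red px [209.  217.8] area 566 z 158.7 mean [ 621.  -190.6] rect [ 620.1 -191.2] [58.8 55.8] 31
red px [401.8 232.7] area 483 z 71.0 mean [442.1 174.8] rect [440.3 175.2] [54.9 55.9] 66
red px [293.3 268. ] area 481 z 159.0 mean [661.2  12.3] rect [661.5  12. ] [48.5 45.3] 24
red px [402.  293.3] area 804 z 159.1 mean [633.1 216. ] rect [631.7 215.5] [60.3 61.1] 88
white px [173.9 190.6] area 428 z 48.6 mean [ 522.3 -363.7] rect [ 518.2 -369. ] [77.  92.6] 55
white px [217.  244.6] area 503 z 73.8 mean [ 629.2 -183.3] rect [ 624.6 -186.7] [76.3 93. ] 46
white px [295.5 302.9] area 704 z 23.9 mean [669.1  16.7] rect [662.9  13.8] [78.9 93.6] 29
white px [395.4 313.7] area 579 z 99.1 mean [647.2 217.1] rect [640.8 216.1] [92.8 69.7] 89
```

View pics/f_scene.png

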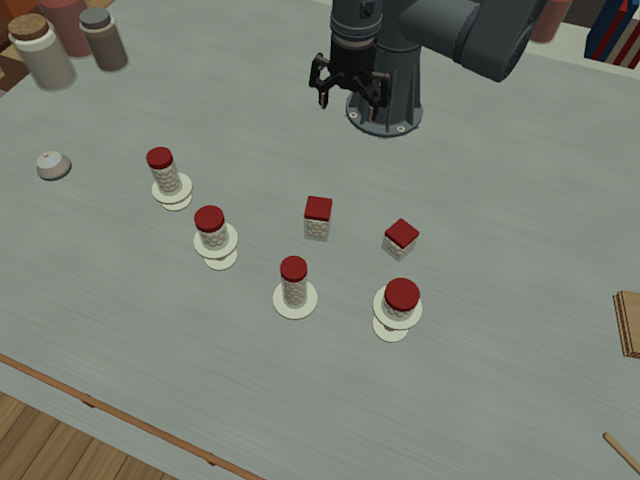

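View pics/e_w4.png

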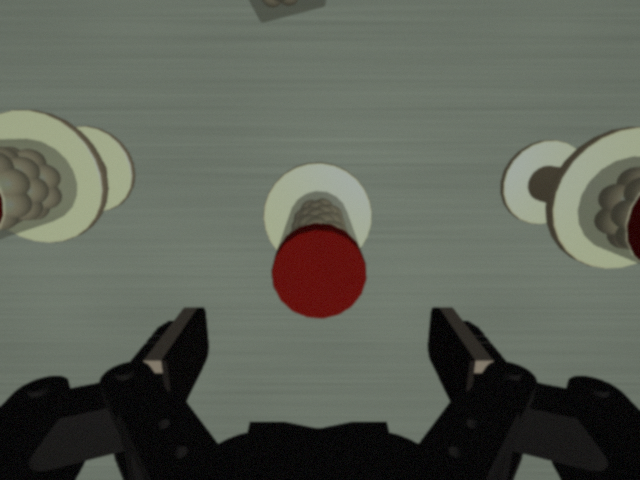

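The scene view shows all four lids level, at (159,157), (209,218), (293,268) and (402,293), each over its plate. The square jars, at (318,207) and (402,233), haven't moved. Handing in.

```bash
python3 -c "
from rig import env
print(env.hand_in())"
```

```text
the job is handed in; nothing more can be done
None
```

All four round jars are standing on their matching pedestals, from the tallest on the lowest to the shortest on the highest, and I have handed the job in. It took about 35 s of the 112 s allowed. The hand-in gives no verdict, so this rests on my own checks:

- **Lids:** all four read level, at 158.6–159.8 mm across the cameras (nominal 160 mm).
- **Centring:** each jar's axis measured within about 4 mm of its pedestal's centre. The limit is 15 mm.
- **Set-down:** each jar was lowered in steps of 1 mm or less until first contact. The tool's force reading stayed below about 7 N, then I released the jar and moved the arm clear.
- **Square jars:** the fixed scene camera shows both within about 1 mm of where they started.
- **Disagreements:** the cameras differed by 2–5 mm in places. In the last top view the arm hid square_high and part of square_low, so square_low appeared about 4–6 mm off there. The unobstructed scene view does not support that shift.

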